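Pass a turbo flange plate under the gauge bridge

ROBOT

A 6-joint arm with a two-finger parallel gripper is mounted at the origin on the work surface. World frame = base frame: x ahead of the robot, y to its left, z up, the work surface at z = 0. Lengths are in mm, angles in rad, forces in N, time in s.
With the tool pointing down it reaches from about 275 to 750 mm from the base axis. Payload 10.2 kg.
Tool frame: the origin (TCP) lies midway between the tips of the shut fingers; the grasp point (between the pads) lies grasp_offset behind it (grasp_offset is the distance from the TCP to the grasp point, in mm); x points along the fingers, z is the direction in which the jaws open and shut, and the axes are right-handed (so a half turn about x gives the same grasp; the last joint's range is limited). The gripper opens to 85 mm and grips with 20 to 120 N. Pads are 22 mm wide; open, the fingers measure 114 mm over their backs; the gripper's body (76 mm by 85 mm) begins 54 mm behind the grasp point. The pads swing forward as they close: fully open they stand 13 mm farther back than shut.
Start: joints at [-1.325, 0.313, 1.498, -0, 1.331, -0.223], TCP at [237.192, -468.37, 210.094] pointing down, gripper open.
Joint ranges: [-2.94, 2.94], [-0.97, 2.17], [0.19, 2.56], [-1.23, 4.37], [0.02, 3.11], [-2.88, 2.88]. Speed limits (rad/s): [2.39, 2.39, 3.01, 3.14, 3.14, 3.14].

INTERFACE

Orientations are given as a unit quaternion [w, x, y, z].
In Python, from rig import sense, capture, calibration, finish_job, grasp_offset gives the robot as it stands.
- The arm moves only by the shell command python3 -m jog 'ROWS' [FORCE]. ROWS is JSON, a list of rows, each an object with "linear": the shift along the tool's x, y, z scaled (see below), a list of three; "rotation": the turn, a rotation vector about the tool's x, y, z scaled (see below), a list of three; "grip": the finger opening in mm, from 0 to 85.4. A call has 1 to 20 rows; each row is the pose to reach, as a shift and turn from the pose measured when the call began, along the tool's axes at that moment; what a row does not reach only later rows make up. The controller multiplies each number of a shift by 0.3 m and each number of a turn by 0.5 rad. A row lasts 1/12 s, in which the tool goes at most 41.7 mm and 7.16 degrees, less where a joint would pass 70% of its speed; a pose out of reach is approached as far as the arm can. A call with a number of a shift or a turn outside -1 to 1 is refused whole. A call with a gripper value outside its range is refused whole. The fingers move at their own pace and stop on an object; FORCE is the grip in N (left out, the last holds). Time passes only in rows, so rows that repeat a pose let the fingers close. It gives the time, the measured TCP pose, the force and the opening at its end, in the units of the state.
- sense(): the state, without advancing time (a new reading comes with each control period).
- capture(name): name is "side" or "top" or "wrist"; returns (picture, depth): 384x512x3 uint8, red, green, blue; 384x512 float32, mm along the optical axis (not along the pixel's ray), 0 where there is no reading.
- calibration(name): a dict with "intrinsics" (3x3 intrinsics, pixels), "dist" ([k1, k2, p1, p2, k3] as OpenCV has them; the pictures are not rectified), "world_from_camera" (4x4, takes a point from camera to world coordinates). Camera axes: x right, y up, looking along -z (the intrinsics and any distortion apply to the point x, -y, -z); pixel columns grow to the right and rows downward; lengths in mm; the calibration is good to about 2 mm. A picture is of the moment at which its call begins: read the wrist's pose just before it. calibration takes no time and is no camera call; for the wrist camera it gives the pose at the moment of the call.
- finish_job(): hands the job in, once; it reports no verdict.
The state is a dict: "time_s": time; "joints": joint angles; "dq": joint speeds; "tau": joint torques, N m; "eef_pos": TCP position; "ee_rot": TCP orientation; "force": force on the tool from outside, world axes, zero at the start; "wrist_torque": the same for the moment, N m; "grip_width": opening from 0.0 (shut) to 1.0 (fully open).
Only numpy, scipy, OpenCV 4.12 (cv2) and the standard library are available. Lean on these libraries where they do the work, as an engineer would, in place of code of your own. Each camera call takes 0.05 s, during which the arm holds its last target.

TASK

Check the flange plate for flatness: with the fingertips, push it gently along the bench, in through the open mouth of the gauge and under its low bridge, until its leading short edge rests squared up against the stop bar at the back. Do not grip it, lift it off the bench or let it tip, leave the small loose parts nearby where they stand, and finish with the hand clear of everything.

Things in the scene. Friction and masses are not known exactly. Their poses are not given: they have to be found in the camera images.
- flange: Loose aluminium plate, 130 (x) by 92 (y) by 16 mm thick, 0.3 to 0.65 kg, 44 mm port hole in the middle, 10 mm bolt holes at x +-50, y +-32. It lies on the bench outside the gauge's mouth, up to 40 mm to one side and 0.35 rad askew of the passage line. Origin: centre of its underside; x along its long sides, +x short edge nearer the gauge. The same after a half turn.
- gauge: Dark steel U-shaped frame fixed to the bench, open towards its -x. Origin: on the bench under the bridge's middle; x along the passage, mouth to stop bar; z up. Side rails: x -18 to +80 mm, inner faces y +-60, outer +-82, 19 mm high. No floor plate: the flange slides on the bench. With the flange home its centre is at x = -3 and its trailing edge at x = -68 mm, outside the bridge.
- gauge_stop (a point): Middle of the stop bar's face, the side facing the mouth, 62 mm in +x from the gauge's origin and 8 mm above the bench. The bar spans the frame (164 mm), 18 mm thick, 24 mm high.
- gauge_mouth (a point): Centre of the opening under the bridge's outer edge, at gauge x = -18 mm, 9.5 mm above the bench. The bridge is a bar 36 mm deep (gauge x -18 to +18 mm), 164 mm long along gauge y, underside 19 mm and top 41 mm above the bench (screw heads to 47 mm at its ends).
- wheel: Loose bladed aluminium compressor wheel, 64 mm diameter, 34 mm high, on its flat back beside the gauge. Origin: centre of its underside. Leave alone.
- bush: Loose brass bush, 28 mm diameter, 22 mm high, upright near the gauge. Origin: centre of its underside. Leave alone.
- socket: Loose steel spanner socket, 26 mm diameter, 42 mm high, upright. Origin: centre of its underside. Leave alone.
- bearing: Loose steel bearing ring, 44 mm diameter, 12 mm high, lying flat. Origin: centre of its underside. Leave alone.
There are look-alikes about, which are no part of the job. What is shaped like the gauge but purple or red is not meant.

How it is judged (in metres and radians):
On the way:
1. the flange plate's centre is on the passage line and its leading edge is under the bridge (x of flange in the frame of gauge between -0.083 and -0.03 m and y of flange in the frame of gauge between -0.02 and 0.02 m), for 0.05 s.
At the end, for the whole second after the job is handed in: The flange lies flat on the bench under the bridge, its leading edge within 3 mm of the stop bar's face, square to it within 0.04 rad, between the side rails (centre within 20 mm of the passage line), and at rest (x of flange in the frame of gauge between -0.006 and 0.002 m and y of flange in the frame of gauge between -0.02 and 0.02 m and angle between the x axis of flange and the x axis of gauge, either way round below 0.04 rad and angle between flange's own z axis and vertical below 0.03 rad and height (world z) of flange below 0.003 m and linear speed of flange below 0.01 m/s); the robot touches nothing.
It fails at once if the flange plate is lifted off the bench (more than 5 mm) (height (world z) of flange above 0.005 m).
It fails at once if the flange plate is tipped (more than 0.08 rad) (angle between flange's own z axis and vertical above 0.08 rad).
It fails at once if the flange plate is gripped or pushed hard (fingers on it with more than 35 N) (contact force between the fingers and flange above 35 N).
It fails at once if a small loose part nearby is moved more than 20 mm (distance of any of wheel, bush, socket, bearing from where it was at the start of the episode above 0.02 m).
It also fails if it takes over 61 s, if anything falls off the work surface, if the arm or the gripper's body presses on something with over 40 N, if the wrist force passes 120 N, or if a joint passes its speed limit or range.

## Working session

There is one attempt and no reset: what is moved stays moved. The work goes in short steps, Python scripts to look and compute and a shell command to move; the robot and the scene stay as the last step left them, time stands still between calls to the robot, and variables do not carry over. Pictures are saved under pics/ and viewed, and the job is handed in when it is done.

```bash
ls; mkdir -p pics; python3 - <<'E'
from rig import *
import cv2,numpy as np
print(sense(), grasp_offset)
for n in ("top","side"):
    p,d=capture(n); np.savez(f"pics/{n}0.npz",p=p,d=d)
    cv2.imwrite(f"pics/{n}0.png",cv2.cvtColor(p,cv2.COLOR_RGB2BGR)); c=calibration(n); print(n,c)
E
```

```text
pics
{'time_s': 0.0, 'joints': array([-1.32537354e+00,  3.13444007e-01,  1.49842526e+00,  4.16980246e-06,
        1.33104062e+00, -2.23406360e-01]), 'dq': array([ 2.33116279e-05, -6.11005702e-04, -1.10595858e-03, -3.38366211e-04,
        4.39104960e-04,  4.04929365e-04]), 'tau': array([-3.48226768e-04, -4.12268865e+01, -2.59741598e+01, -1.73111512e-04,
        4.21758508e-03,  4.90697616e-06]), 'eef_pos': array([ 237.13208546, -468.06965484,  209.5426241 ]), 'ee_rot': array([ 0.60212982,  0.37051535,  0.60279365, -0.36986197]), 'force': array([-0.32319488, -0.07600893, -0.51809103]), 'wrist_torque': array([ 0.08202443, -0.06047184, -0.01865272]), 'grip_width': 0.9987777840586058} 18.700000000000003
top {'intrinsics': array([[366.60793478,   0.        , 253.76263135],
       [  0.        , 366.60793478, 194.04438163],
       [  0.        ,   0.        ,   1.        ]]), 'dist': array([-0.04326772,  0.        ,  0.        ,  0.        ,  0.        ]), 'world_from_camera': array([[-1.43801912e-01,  9.68263621e-01, -2.04417636e-01,
         4.27466004e+02],
       [-9.89601847e-01, -1.40066908e-01,  3.27023939e-02,
        -4.44720312e+01],
       [ 3.03239219e-03,  2.06994737e-01,  9.78337357e-01,
         8.67008298e+02],
       [ 0.00000000e+00,  0.00000000e+00,  0.00000000e+00,
         1.00000000e+00]])}
side {'intrinsics': array([[480.99355616,   0.        , 253.48276036],
       [  0.        , 480.99355616, 186.64180283],
       [  0.        ,   0.        ,   1.        ]]), 'dist': array([-0.10205748,  0.        ,  0.        ,  0.        ,  0.        ]), 'world_from_camera': array([[-7.90874696e-01,  3.29440299e-01, -5.15738601e-01,
        -3.75357065e+01],
       [-6.11947374e-01, -4.17275622e-01,  6.71864173e-01,
         7.66314342e+02],
       [ 6.13398843e-03,  8.46965256e-01,  5.31612857e-01,
         7.05431639e+02],
       [ 0.00000000e+00,  0.00000000e+00,  0.00000000e+00,
         1.00000000e+00]])}
```

View pics/top0.png

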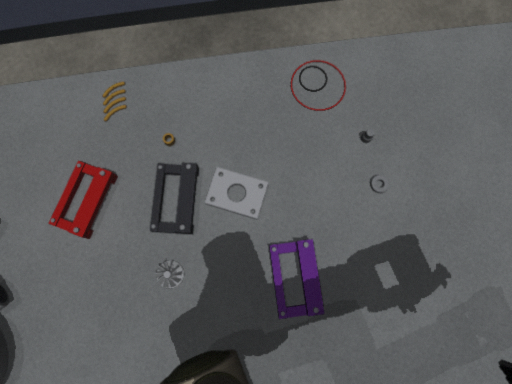

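View pics/side0.png

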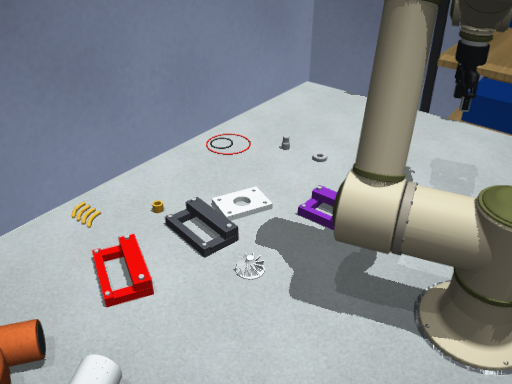

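Candidates for the gauge, in the top view: dark (174,198), red (83,200) and purple (297,278). The dark steel one fits, and the white plate (237,192) lies at its bridge side. I'll confirm this in an enlarged crop and measure.

```bash
cat > h.py <<'E'
import cv2,numpy as np
from rig import *
def ray(c,px):
    px=np.asarray(px,float).reshape(-1,1,2)
    u=cv2.undistortPoints(px,c["intrinsics"],np.array(c["dist"])).reshape(-1,2)
    d=np.c_[u[:,0],-u[:,1],-np.ones(len(u))]
    T=c["world_from_camera"]; return T[:3,3],d@T[:3,:3].T
def onz(c,px,z):
    o,d=ray(c,px); t=(z-o[2])/d[:,2]; return o+d*t[:,None]
def proj(c,P):
    T=np.linalg.inv(c["world_from_camera"]); q=np.asarray(P,float).reshape(-1,3)@T[:3,:3].T+T[:3,3]
    q=q*[1,-1,-1]; r,_=cv2.projectPoints(q,np.zeros(3),np.zeros(3),c["intrinsics"],np.array(c["dist"])); return r.reshape(-1,2)
def cloud(c,d):
    v,u=np.mgrid[0:d.shape[0],0:d.shape[1]]
    px=np.c_[u.ravel(),v.ravel()]; o,r=ray(c,px)
    return (o+r*d.reshape(-1,1)).reshape(d.shape+(3,))
E
python3 - <<'E'
from h import *
z=np.load("pics/top0.npz");p,d=z['p'],z['d'];c=calibration("top")
b=cv2.cvtColor(p,cv2.COLOR_RGB2BGR)
cv2.imwrite("pics/crop1.png",cv2.resize(b[120:300,130:290],None,fx=4.8,fy=3.3 if 0 else 3.3*1.0,interpolation=cv2.INTER_CUBIC) if 0 else cv2.resize(b[140:260,130:290],None,fx=5,fy=5,interpolation=cv2.INTER_CUBIC))
X=cloud(c,d)
g=cv2.cvtColor(p,cv2.COLOR_RGB2GRAY)
print("bench z",np.median(X[100:140,200:280,2]))
m=np.zeros_like(g);m[150:230,200:275]=1
m=((g>140)&(m>0)).astype(np.uint8)
cs,_=cv2.findContours(m,cv2.RETR_EXTERNAL,cv2.CHAIN_APPROX_NONE);k=max(cs,key=cv2.contourArea)
print(X[m>0][:,2].mean())
W=onz(c,k.reshape(-1,2),16)[:,:2].astype(np.float32)
r=cv2.minAreaRect(W);print("flange",r,cv2.boxPoints(r))
m=np.zeros_like(g);m[155:242,145:202]=1
for lo,hi in((30,45),(12,28)):
    mm=(m>0)&(X[...,2]>lo)&(X[...,2]<hi); 
    v,u=np.nonzero(mm);W=X[mm][:,:2].astype(np.float32)
    print(lo,mm.sum(),cv2.minAreaRect(W),np.median(X[mm][:,2]))
E
```

```text
bench z 0.28673409166754027
21.745701307663282
flange ((595.4554443359375, -69.20225524902344), (39.98329162597656, 53.42686462402344), 66.52445983886719) [[562.98926  -76.8977  ]
 [611.994    -98.180695]
 [627.92163  -61.506813]
 [578.9169   -40.223816]]
30 1089 ((622.48388671875, 110.87232208251953), (89.70098876953125, 161.72909545898438), 78.16712188720703) 40.9386395488026
12 930 ((623.3958129882812, 114.48290252685547), (97.16279602050781, 162.42544555664062), 78.29572296142578) 22.710607550503994
```

View pics/crop1.png

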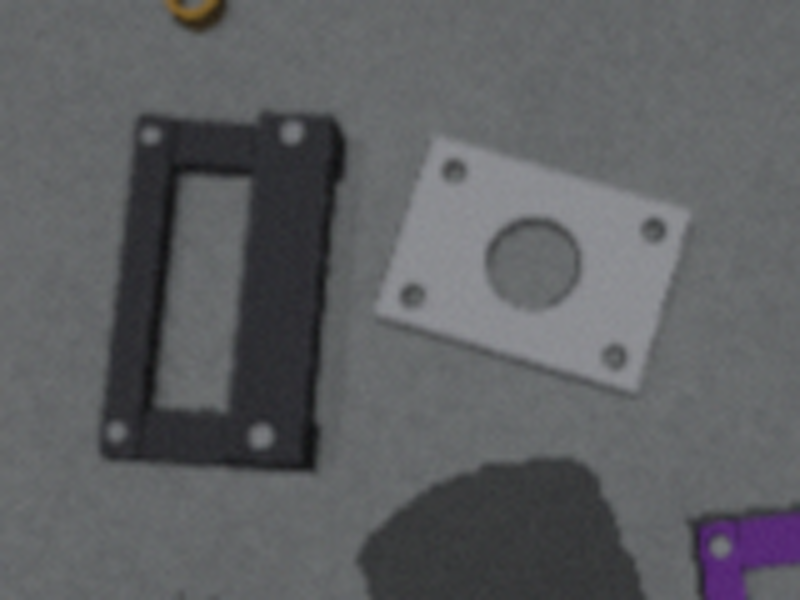

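The crop shows the dark U-frame, with the bridge on its right side facing the white plate. The bridge screws are at crop (292,133) and (260,437), the plate's hole is at (533,264), and the stop bar is at left. Now a subpixel measurement.

```bash
cat > meas.py <<'E'
from h import *
def blobs(m,lo,hi):
    n,l,s,ce=cv2.connectedComponentsWithStats(m.astype(np.uint8)); return [ce[i] for i in range(1,n) if lo<=s[i,4]<=hi]
def plate(p,c,box,thr=115):
    g=cv2.GaussianBlur(cv2.cvtColor(p,cv2.COLOR_RGB2GRAY),(3,3),0)
    hs=cv2.cvtColor(p,cv2.COLOR_RGB2HSV)
    y0,y1,x0,x1=box; m=np.zeros_like(g); m[y0:y1,x0:x1]=(g[y0:y1,x0:x1]>thr)
    cs,_=cv2.findContours(m,cv2.RETR_EXTERNAL,cv2.CHAIN_APPROX_NONE);k=max(cs,key=cv2.contourArea)
    W=onz(c,k.reshape(-1,2),16)[:,:2].astype(np.float32)
    return cv2.minAreaRect(W),k
E
python3 - <<'E'
from meas import *
z=np.load("pics/top0.npz");p,d=z['p'],z['d'];c=calibration("top")
g=cv2.cvtColor(p,cv2.COLOR_RGB2GRAY); print("bench/plate grey",np.median(g[180:230,200-0:206]),g[170:215,225:250].max(),np.median(g[175:182,225:255]))
for t in (105,115,125):
    r,k=plate(p,c,(150,230,200,275),t); print(t,r,cv2.boxPoints(r).tolist())
# screws
crop=[(292,133),(260,437),(150,135),(115,432)]
g=g.astype(float)
S=[]
for x,y in crop:
    x=x/5+130-.4;y=y/5+140-.4
    x0,y0=int(round(x)),int(round(y)); w=g[y0-3:y0+4,x0-3:x0+4]; w=np.clip(w-75,0,None); yy,xx=np.mgrid[-3:4,-3:4]
    S.append((x0+(w*xx).sum()/w.sum(),y0+(w*yy).sum()/w.sum()))
S=np.array(S);print(S)
A=onz(c,S[:2],46);B=onz(c,S[2:],26)
print(A,np.linalg.norm(A[0]-A[1]),B,np.linalg.norm(B[0]-B[1]))
d1=A[0]-A[1]; d2=B[0]-B[1]; print("mid",A.mean(0),B.mean(0),"gauge y dir ang",np.arctan2(-d1[1],-d1[0]),np.arctan2(-d2[1],-d2[0]), "mid-mid",np.linalg.norm((B.mean(0)-A.mean(0))[:2]))
v=(B.mean(0)-A.mean(0));print(np.arctan2(v[1],v[0]))
# side objects
hs=cv2.cvtColor(p,cv2.COLOR_RGB2HSV)
for n,px,h in(("bush",(169,139),22),("wheel",(170,273),30),("socket",(367,136),42),("bearing",(379,184),12)): print(n,onz(c,[px],h/2))
E
```

```text
bench/plate grey 104.0 143 140.0
105 ((637.431640625, -22.625808715820312), (173.21124267578125, 126.90917205810547), 62.84032440185547) [[541.440673828125, -70.71687316894531], [654.3565673828125, -128.6473388671875], [733.422607421875, 25.465255737304688], [620.5067138671875, 83.39572143554688]]
115 ((617.4995727539062, -32.769287109375), (131.21995544433594, 92.67498779296875), 64.76554107666016) [[547.6129760742188, -72.3634033203125], [631.4440307617188, -111.87290954589844], [687.3861694335938, 6.8248291015625], [603.5551147460938, 46.33433532714844]]
125 ((616.9564819335938, -32.54370880126953), (128.12063598632812, 89.60882568359375), 64.96002197265625) [[549.24951171875, -71.61968231201172], [630.436279296875, -109.54666137695312], [684.6634521484375, 6.532264709472656], [603.4766845703125, 44.45924377441406]]
[[187.94618834 166.01345291]
 [181.77245509 226.8243513 ]
 [159.64454976 166.66824645]
 [152.85892116 225.90041494]]
[[687.00331568  70.21483854  46.        ]
 [547.60395623  99.21121294  46.        ]] 142.38318420648534 [[701.4976001  140.25413325  26.        ]
 [562.14715732 168.79310567  26.        ]] 142.24281651699056
mid [617.30363596  84.71302574  46.        ] [631.82237871 154.52361946  26.        ] gauge y dir ang 2.936507761740105 2.9395859862523737 mid-mid 71.30436793546772
1.365745975296665
bush [[773.92940599 114.25727694  11.        ]]
wheel [[450.75203457 142.50209392  15.        ]]
socket [[ 708.63036289 -368.99309774   21.        ]]
bearing [[ 588.48957687 -377.99772881    6.        ]]
```

The sizes check: the plate measures 130x91 mm, the screw spacing is 142 mm and the bridge-to-stop-bar centres are 71 mm apart. The gauge origin is at (617.3, 84.7) with its x at 1.367 rad. The flange in the gauge frame is at about (-115, -24), skewed -0.236 rad.

Plan: push its -y side (shut fingers), then push its trailing edge (two spread fingertips).

```bash
cat > tgt.py <<'E'
from h import *
from scipy.spatial.transform import Rotation as R
G=np.array([617.3,84.7]);a=1.367
gx=np.array([np.cos(a),np.sin(a)]);gy=np.array([-gx[1],gx[0]])
def w(x,y): return G+gx*x+gy*y
def cur():
    s=sense();q=s['ee_rot'];return s,R.from_quat([q[1],q[2],q[3],q[0]])
# down tool: x=-Z; jaw z along +-gy
def goal(sgn=None,yaw=0):
    s,C=cur(); best=None
    for sg in (1,-1):
        y=np.array([*(gy*sg),0]);y=R.from_euler('z',yaw).apply(y);x=np.array([0,0,-1.]);M=R.from_matrix(np.c_[x,np.cross(y,x),y])
        D=C.inv()*M
        if best is None or D.magnitude()<best[0]: best=(D.magnitude(),sg,M,D)
    return best
def plan(X,Y,Z,yaw=0):
    s,C=cur();b=goal(yaw=yaw)
    P=np.array([*w(X,Y),Z]);dl=C.inv().apply(P-s['eef_pos'])/300
    print("lin",dl.round(4),"rot",(b[3].as_rotvec()/.5).round(4),"world",P.round(1),"d",(P-s['eef_pos']).round(1))
def now():
    s,C=cur();P=s['eef_pos'];q=P[:2]-G
    print("t",round(s['time_s'],2),"gauge",round(q@gx,1),round(q@gy,1),"z",round(P[2],1),"F",s['force'].round(1),"Fg",round(s['force'][:2]@gx,1),round(s['force'][:2]@gy,1),"yawerr",goal()[3].as_rotvec().round(4),"grip",round(s['grip_width'],3),"axes(gauge) toolx",[[round(C.as_matrix()[:2,i]@e,3) for e in (gx,gy)] for i in range(3)])
E
python3 - <<'E'
from tgt import *
now(); print(sense()['joints'][5], goal()[3].magnitude())
plan(-103,-100,210)
E
```

```text
t 0.1 gauge -618.3 260.4 z 209.6 F [-0.2 -0.1  0.6] Fg -0.2 0.1 yawerr [-8.982e-01 -9.000e-04 -7.000e-04] grip 1.0 axes(gauge) toolx [[np.float64(0.001), np.float64(0.001)], [np.float64(0.623), np.float64(-0.782)], [np.float64(-0.782), np.float64(-0.623)]]
-0.22339389256177689 0.8982436585762189
lin [-2.000e-04  2.010e+00 -5.952e-01] rot [-1.7965e+00 -1.8000e-03 -1.4000e-03] world [694.4 -36.4 210. ] d [4.573e+02 4.317e+02 4.000e-01]
```

```bash
python3 -m jog '[{"linear":[0,1,-0.3],"rotation":[-0.9,0,0],"grip":0},{"linear":[0,1,-0.3],"rotation":[-0.9,0,0],"grip":0},{"linear":[0,1,-0.3],"rotation":[-0.9,0,0],"grip":0},{"linear":[0,1,-0.3],"rotation":[-0.9,0,0],"grip":0},{"linear":[0,1,-0.3],"rotation":[-0.9,0,0],"grip":0},{"linear":[0,1,-0.3],"rotation":[-0.9,0,0],"grip":0},{"linear":[0,1,-0.3],"rotation":[-0.9,0,0],"grip":0},{"linear":[0,1,-0.3],"rotation":[-0.9,0,0],"grip":0},{"linear":[0,1,-0.3],"rotation":[-0.9,0,0],"grip":0},{"linear":[0,1,-0.3],"rotation":[-0.9,0,0],"grip":0},{"linear":[0,1,-0.3],"rotation":[-0.9,0,0],"grip":0}]'; python3 -c "
from tgt import *
now();plan(-103,-100,210)"
```

```text
time_s: 1.02
eef_pos: [463.7, -252.6, 209.5]
ee_rot: [0.669, 0.227, 0.67, -0.226]
force: [-0.6, -0.4, 0.2]
grip_width: 0.0
t 1.02 gauge -361.4 82.2 z 209.5 F [-0.6 -0.4  0.2] Fg -0.5 0.5 yawerr [-0.4485 -0.0014 -0.0008] grip 0.0 axes(gauge) toolx [[np.float64(0.001), np.float64(0.001)], [np.float64(0.901), np.float64(-0.434)], [np.float64(-0.434), np.float64(-0.901)]]
lin [-0.0014  1.0396  0.1737] rot [-0.8969 -0.0028 -0.0016] world [694.4 -36.4 210. ] d [230.7 216.2   0.5]
```

```bash
python3 -m jog '[{"linear":[0,0.95,0.17],"rotation":[-0.9,0,0],"grip":0},{"linear":[0,0.95,0.17],"rotation":[-0.9,0,0],"grip":0},{"linear":[0,0.95,0.17],"rotation":[-0.9,0,0],"grip":0},{"linear":[0,0.95,0.17],"rotation":[-0.9,0,0],"grip":0},{"linear":[0,0.95,0.17],"rotation":[-0.9,0,0],"grip":0},{"linear":[0,0.95,0.17],"rotation":[-0.9,0,0],"grip":0},{"linear":[0,0.95,0.17],"rotation":[-0.9,0,0],"grip":0},{"linear":[0,0.95,0.17],"rotation":[-0.9,0,0],"grip":0},{"linear":[0,0.95,0.17],"rotation":[-0.9,0,0],"grip":0},{"linear":[0,0.95,0.17],"rotation":[-0.9,0,0],"grip":0}]'; python3 - <<'E'
from tgt import *
now();plan(-103,-100,100);plan(-103,-100,6)
p,d=capture("wrist");c=calibration("wrist");np.savez("pics/w1.npz",p=p,d=d)
cv2.imwrite("pics/w1.png",cv2.cvtColor(p,cv2.COLOR_RGB2BGR))
E
```

```text
time_s: 1.85
eef_pos: [676.6, -58.6, 209.3]
ee_rot: [0.703, 0.072, 0.704, -0.072]
force: [-0.3, 0.1, 0.3]
grip_width: 0.001
t 1.85 gauge -128.4 -87.1 z 209.3 F [-0.3  0.1  0.3] Fg 0.1 0.3 yawerr [ 0.0001 -0.0019 -0.0007] grip 0.001 axes(gauge) toolx [[np.float64(0.001), np.float64(0.002)], [np.float64(1.0), np.float64(0.0)], [np.float64(0.0), np.float64(-1.0)]]
lin [0.3642 0.0843 0.0437] rot [ 0.0001 -0.0038 -0.0015] world [694.4 -36.4 100. ] d [  17.8   22.2 -109.3]
lin [0.6776 0.084  0.0443] rot [ 0.0001 -0.0038 -0.0015] world [694.4 -36.4   6. ] d [  17.8   22.2 -203.3]
```

View pics/w1.png

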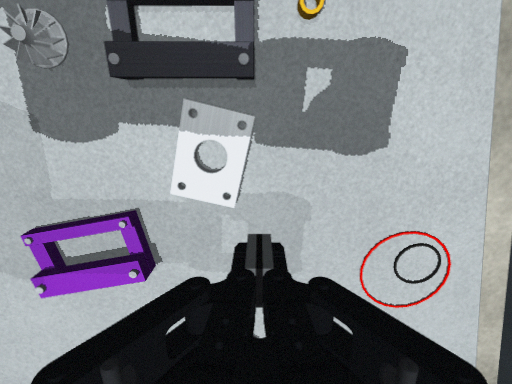

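The wrist view shows the plate at (211,155), the dark gauge's bridge above it with screws at (112,58) and (243,58), and the shut fingertips at (258,240). I'll cross-check the positions from this view and then descend.

```bash
python3 - <<'E'
from tgt import *
c=calibration("wrist")
for n,px,z in(("hole",(211,155),16),("scr1",(112.5,58.5),46),("scr2",(243.5,58.5),46)):
    P=onz(c,[px],z)[0];q=P[:2]-G;print(n,P.round(1),(q@gx).round(1),(q@gy).round(1))
E
python3 -m jog '[{"linear":[0,0.055,0.043],"rotation":[0,0,0],"grip":0},{"linear":[0.1,0.055,0.043],"rotation":[0,0,0],"grip":0},{"linear":[0.2,0.055,0.043],"rotation":[0,0,0],"grip":0},{"linear":[0.3,0.055,0.043],"rotation":[0,0,0],"grip":0},{"linear":[0.4,0.055,0.043],"rotation":[0,0,0],"grip":0},{"linear":[0.5,0.055,0.043],"rotation":[0,0,0],"grip":0},{"linear":[0.6,0.055,0.043],"rotation":[0,0,0],"grip":0},{"linear":[0.6,0.055,0.043],"rotation":[0,0,0],"grip":0}]'; python3 -c "
from tgt import *
now();plan(-112,-100,7)"
```

```text
hole [617.  -31.6  16. ] -114.0 -23.2
scr1 [545.7  97.9  46. ] -1.6 72.8
scr2 [686.2  69.1  46. ] -1.3 -70.7
time_s: 2.57
eef_pos: [688.4, -46.3, 24.0]
ee_rot: [0.699, 0.074, 0.707, -0.072]
force: [-0.7, 0.8, -1.7]
grip_width: -0.001
t 2.57 gauge -113.9 -96.1 z 24.0 F [-0.7  0.8 -1.7] Fg 0.7 0.8 yawerr [-0.0029 -0.0115 -0.0009] grip -0.001 axes(gauge) toolx [[np.float64(0.001), np.float64(0.012)], [np.float64(1.0), np.float64(-0.003)], [np.float64(-0.003), np.float64(-1.0)]]
lin [0.0567 0.0062 0.0135] rot [-0.0058 -0.023  -0.0019] world [692.6 -45.2   7. ] d [  4.2   1.1 -17. ]
```

Both cameras agree within about 1.5 mm. Lowering to about z = 7.

```bash
python3 -m jog '[{"linear":[0.03,0.006,0.0135],"rotation":[0,0,0],"grip":0},{"linear":[0.05,0.006,0.0135],"rotation":[0,-0.02,0],"grip":0},{"linear":[0.055,0.006,0.0135],"rotation":[0,-0.02,0],"grip":0},{"linear":[0.055,0.006,0.0135],"rotation":[0,-0.02,0],"grip":0}]'; python3 -c "
from tgt import *
now();plan(-112,-88,7);plan(-112,-60.5,7)"
```

```text
time_s: 2.9
eef_pos: [693.0, -46.0, 8.9]
ee_rot: [0.703, 0.073, 0.703, -0.073]
force: [0.0, -0.2, -0.4]
grip_width: -0.002
t 2.9 gauge -112.7 -100.6 z 8.9 F [ 0.  -0.2 -0.4] Fg -0.1 -0.1 yawerr [-0.0036 -0.0001 -0.0008] grip -0.002 axes(gauge) toolx [[np.float64(0.001), np.float64(0.0)], [np.float64(1.0), np.float64(-0.004)], [np.float64(-0.004), np.float64(-1.0)]]
lin [ 0.0062  0.002  -0.0421] rot [-0.0073 -0.0001 -0.0016] world [680.8 -42.8   7. ] d [-12.2   3.2  -1.9]
lin [ 0.0062  0.0017 -0.1337] rot [-0.0073 -0.0001 -0.0016] world [653.9 -37.2   7. ] d [-39.2   8.8  -1.9]
```

```bash
python3 -m jog '[{"linear":[0.005,0,-0.015],"rotation":[0,0,0],"grip":0},{"linear":[0.005,0,-0.03],"rotation":[0,0,0],"grip":0},{"linear":[0.005,0,-0.04],"rotation":[0,0,0],"grip":0},{"linear":[0.005,0,-0.048],"rotation":[0,0,0],"grip":0},{"linear":[0.005,0,-0.056],"rotation":[0,0,0],"grip":0},{"linear":[0.005,0,-0.064],"rotation":[0,0,0],"grip":0},{"linear":[0.005,0,-0.072],"rotation":[0,0,0],"grip":0},{"linear":[0.005,0,-0.08],"rotation":[0,0,0],"grip":0},{"linear":[0.005,0,-0.088],"rotation":[0,0,0],"grip":0},{"linear":[0.005,0,-0.096],"rotation":[0,0,0],"grip":0},{"linear":[0.005,0,-0.104],"rotation":[0,0,0],"grip":0},{"linear":[0.005,0,-0.112],"rotation":[0,0,0],"grip":0},{"linear":[0.005,0,-0.112],"rotation":[0,0,0],"grip":0}]'; cat > look.py <<'E'
from tgt import *
from meas import plate
import sys
p,d=capture("top");c=calibration("top")
b=cv2.cvtColor(p,cv2.COLOR_RGB2BGR)
cv2.imwrite(f"pics/{sys.argv[1]}.png",cv2.resize(b[110:260,120:290],None,fx=4.5,fy=3.9999999 if 0 else 4.5*1.0,interpolation=cv2.INTER_CUBIC)[:600])
# bolt/port holes robust: outline
r,k=plate(p,c,(150,235,184,275),118)
bp=cv2.boxPoints(r);q=np.array(r[0])-G;e=np.array([bp[1]-bp[0],bp[2]-bp[1]]);l=e[np.argmax((e**2).sum(1))]
an=(np.arctan2(l[1],l[0])-a+np.pi/2)%np.pi-np.pi/2
print("flange g",(q@gx).round(1),(q@gy).round(1),"ang",an.round(3),"size",np.round(r[1],1),"corners",[( (x-G)@gx).round(1).item() for x in bp],[( (x-G)@gy).round(1).item() for x in bp])
now()
E
python3 look.py a1
```

```text
time_s: 3.98
eef_pos: [659.8, -38.9, 7.4]
ee_rot: [0.703, 0.074, 0.703, -0.073]
force: [0.3, 0.1, 0.1]
grip_width: -0.0
flange g -155.4 -73.1 ang -1.514 size [21.6 42.3] corners [-167.4, -165.0, -143.4, -145.8] [-52.6, -94.9, -93.7, -51.4]
t 4.03 gauge -112.5 -66.9 z 7.4 F [ 0.7 -0.1  0.8] Fg 0.0 -0.7 yawerr [-0.0036 -0.0001 -0.0008] grip -0.003 axes(gauge) toolx [[np.float64(0.001), np.float64(0.0)], [np.float64(1.0), np.float64(-0.004)], [np.float64(-0.004), np.float64(-1.0)]]
```

View pics/a1.png

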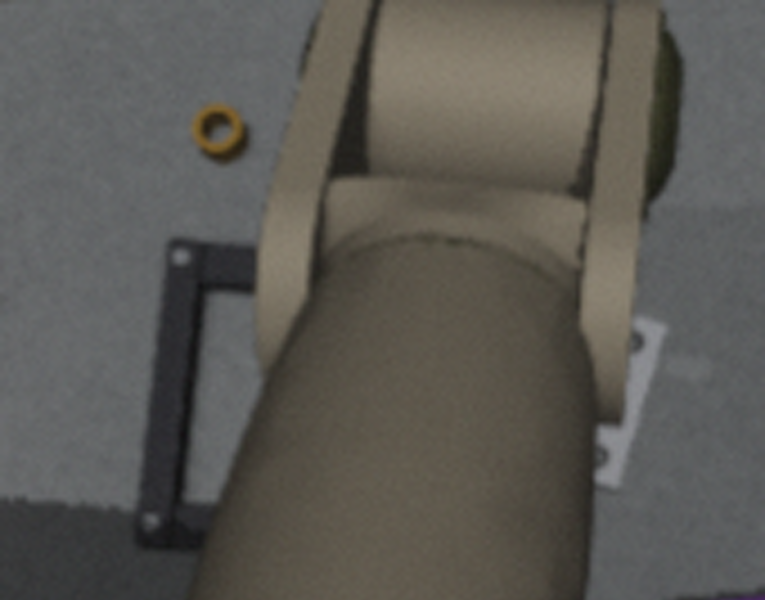

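The arm hides the plate from the top camera; only its trailing edge shows, around crop (630,400). I'll use the wrist and side cameras here.

```bash
python3 - <<'E'
from tgt import *
for n in("wrist","side"):
    p,d=capture(n);np.savez(f"pics/{n}_a2.npz",p=p,d=d);cv2.imwrite(f"pics/{n}_a2.png",cv2.cvtColor(p,cv2.COLOR_RGB2BGR))
E
```

```text
(no output)
```

View pics/wrist_a2.png

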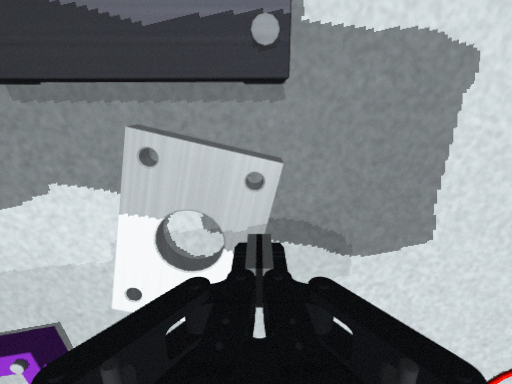

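View pics/side_a2.png

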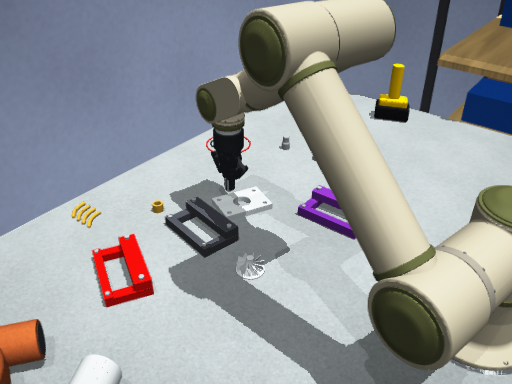

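The wrist view shows the plate with bolt holes at about (148,156), (255,180) and (134,294), and the finger at its right side at (258,250). I'll compute the pose from the holes.

```bash
cat > wh.py <<'E'
from tgt import *
def pose(px_fl,px_fr,px_bl,c=None):
    # front +y hole, front -y hole, back +y hole (image px), plate frame (50,32),(50,-32),(-50,32)
    c=c or calibration("wrist"); src=[];dst=[]
    for px,l in((px_fl,(50,32)),(px_fr,(50,-32)),(px_bl,(-50,32))):
        if px is None: continue
        P=onz(c,[px],16)[0][:2]-G; dst.append((P@gx,P@gy)); src.append(l)
    src=np.array(src,float);dst=np.array(dst); s0=src-src.mean(0);d0=dst-dst.mean(0)
    an=np.arctan2((s0[:,0]*d0[:,1]-s0[:,1]*d0[:,0]).sum(),(s0*d0).sum())
    Rm=np.array([[np.cos(an),-np.sin(an)],[np.sin(an),np.cos(an)]]); t=dst.mean(0)-Rm@src.mean(0)
    print("flange",t.round(1),"ang",an.round(3),"res",np.abs(dst-(src@Rm.T+t)).max().round(2))
E
python3 - <<'E'
from wh import *
pose((148,156),(255,180),(134,294));now()
E
```

```text
flange [-114.6  -23.2] ang -0.232 res 0.13
t 4.13 gauge -112.5 -67.1 z 7.4 F [0.  1.2 0.1] Fg 1.2 0.2 yawerr [-0.0037  0.0001 -0.0009] grip 0.002 axes(gauge) toolx [[np.float64(0.001), np.float64(-0.0)], [np.float64(1.0), np.float64(-0.004)], [np.float64(-0.004), np.float64(-1.0)]]
```

The pose is unchanged, so there's no contact yet and the fingertips are slimmer than assumed. I'll continue the push.

```bash
python3 -m jog '[{"linear":[0,0,-0.008],"rotation":[0,0,0],"grip":0},{"linear":[0,0,-0.016],"rotation":[0,0,0],"grip":0},{"linear":[0,0,-0.024],"rotation":[0,0,0],"grip":0},{"linear":[0,0,-0.032],"rotation":[0,0,0],"grip":0},{"linear":[0,0,-0.04],"rotation":[0,0,0],"grip":0},{"linear":[0,0,-0.04],"rotation":[0,0,0],"grip":0}]'; python3 - <<'E'
from tgt import *
now()
for n in("wrist",):
    p,d=capture(n);np.savez(f"pics/{n}_a3.npz",p=p,d=d);cv2.imwrite(f"pics/{n}_a3.png",cv2.cvtColor(p,cv2.COLOR_RGB2BGR))
E
```

```text
time_s: 4.63
eef_pos: [648.0, -36.5, 7.4]
ee_rot: [0.703, 0.073, 0.703, -0.073]
force: [-0.5, -0.3, 0.3]
grip_width: 0.004
t 4.63 gauge -112.5 -54.6 z 7.4 F [-0.5 -0.3  0.3] Fg -0.4 0.4 yawerr [-0.0036 -0.0003 -0.0008] grip 0.004 axes(gauge) toolx [[np.float64(0.001), np.float64(0.0)], [np.float64(1.0), np.float64(-0.004)], [np.float64(-0.004), np.float64(-1.0)]]
```

View pics/wrist_a3.png

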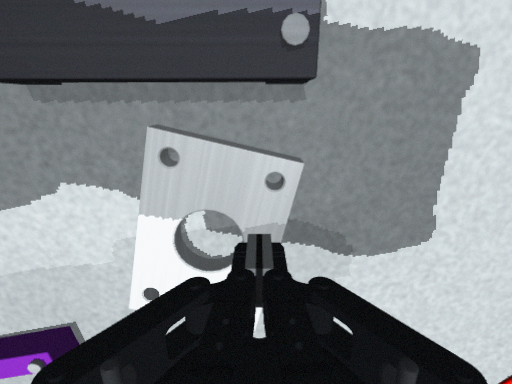

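```bash
python3 - <<'E'
from wh import *
c=calibration("wrist");print(proj(c,[sense()['eef_pos']]))
pose((169.5,156.5),(275,180.5),(152,293.5));now()
z=np.load("pics/wrist_a3.npz");X=cloud(c,z['d'])
for v,u in((240,260),(238,255),(180,250),(150,350),(236,262),(250,240),(210,280),(225,285),(236,280)): 
  q=X[v,u];print((v,u),((q[:2]-G)@gx).round(1),((q[:2]-G)@gy).round(1),q[2].round(1))
E
```

```text
[[257.67663908 232.08739798]]
flange [-114.7  -23.3] ang -0.233 res 0.46
t 4.68 gauge -112.5 -54.9 z 7.5 F [-0.5 -0.7 -0.6] Fg -0.8 0.3 yawerr [-0.0037  0.     -0.0008] grip -0.0 axes(gauge) toolx [[np.float64(0.001), np.float64(-0.0)], [np.float64(1.0), np.float64(-0.004)], [np.float64(-0.004), np.float64(-1.0)]]
(240, 260) -100.7 -56.4 39.6
(238, 255) -100.3 -53.6 38.1
(180, 250) -73.0 -50.6 16.7
(150, 350) -58.6 -114.5 -1.6
(236, 262) -100.7 -57.6 35.0
(250, 240) -104.6 -45.6 43.5
(210, 280) -92.9 -69.0 15.7
(225, 285) -103.6 -72.5 14.9
(236, 280) -111.2 -69.4 15.4
```

The plate is still unmoved, although the TCP reads 17 mm past its side. The fingertip pixels also read about 35 mm high. I need to check where the tips really are with the side camera.

```bash
python3 - <<'E'
from wh import *
p,d=capture("side");c=calibration("side");np.savez("pics/side_a4.npz",p=p,d=d)
s=sense();print(s['eef_pos']);t=proj(c,[s['eef_pos'],s['eef_pos']+[0,0,30]]);print(t)
X=cloud(c,d)
y,x=t[0];b=cv2.cvtColor(p,cv2.COLOR_RGB2BGR)
cv2.imwrite("pics/side_a4.png",cv2.resize(b[120:240,160:300],None,fx=5,fy=5,interpolation=cv2.INTER_CUBIC))
for v in range(165,200,3):
  print(v,[tuple(X[v,u].round(0).astype(int).tolist()) for u in (int(t[0,0])-4,int(t[0,0]),int(t[0,0])+4)])
E
```

```text
[648.49730098 -36.58337762   7.5194444 ]
[[232.36700909 198.07937229]
 [232.16700308 188.43770973]]
165 [(646, -20, 116), (632, -19, 121), (618, -18, 126)]
168 [(645, -18, 109), (635, -22, 110), (623, -23, 114)]
171 [(644, -17, 101), (634, -21, 102), (632, -34, 97)]
174 [(653, -27, 84), (636, -23, 92), (638, -40, 83)]
177 [(653, -27, 75), (637, -24, 82), (620, -18, 91)]
180 [(656, -29, 64), (636, -22, 75), (620, -19, 82)]
183 [(651, -23, 60), (642, -28, 61), (636, -38, 58)]
186 [(652, -25, 49), (643, -29, 51), (636, -37, 49)]
189 [(653, -25, 40), (645, -32, 40), (636, -37, 41)]
192 [(688, -65, -3), (643, -29, 32), (653, -57, 15)]
195 [(657, -30, 17), (650, -37, 16), (644, -46, 14)]
198 [(651, -22, 14), (640, -25, 18), (636, -37, 13)]
```

View pics/side_a4.png

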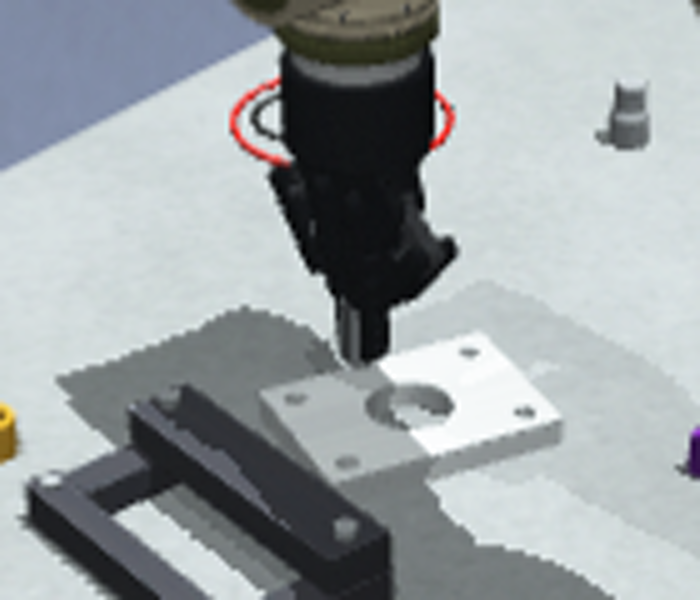

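The side view shows the fingertips at crop (360,355), hovering with their bottom at z ≈ 33. The tips therefore end about 25 mm short of the reported TCP, and pushing now would miss the plate. I'll back off beside the plate and lower in small steps, watching the force and the depth.

```bash
python3 -m jog '[{"linear":[0,0,0.08],"rotation":[0,0,0],"grip":0},{"linear":[0,0,0.15],"rotation":[0,0,0],"grip":0},{"linear":[0,0,0.15],"rotation":[0,0,0],"grip":0},{"linear":[0.02,0,0.15],"rotation":[0,0,0],"grip":0},{"linear":[0.04,0,0.15],"rotation":[0,0,0],"grip":0},{"linear":[0.045,0,0.15],"rotation":[0,0,0],"grip":0},{"linear":[0.045,0,0.15],"rotation":[0,0,0],"grip":0}]'; python3 - <<'E'
from tgt import *
now()
p,d=capture("side");c=calibration("side");X=cloud(c,d)
s=sense();t=proj(c,[s['eef_pos']])[0];print(t)
b=cv2.cvtColor(p,cv2.COLOR_RGB2BGR)
cv2.imwrite("pics/side_a5.png",cv2.resize(b[120:240,160:300],None,fx=5,fy=5,interpolation=cv2.INTER_CUBIC))
for v in range(170,204,2):
  print(v,[tuple(X[v,u].round(0).astype(int).tolist()) for u in (int(t[0])-2,int(t[0]),int(t[0])+2)])
E
```

```text
time_s: 5.32
eef_pos: [691.5, -45.6, -7.0]
ee_rot: [0.703, 0.074, 0.704, -0.073]
force: [-0.0, -0.1, -0.3]
grip_width: -0.005
t 5.32 gauge -112.6 -99.1 z -7.0 F [-0.  -0.1 -0.3] Fg -0.1 0.0 yawerr [-0.0036 -0.0018 -0.0009] grip -0.005 axes(gauge) toolx [[np.float64(0.001), np.float64(0.002)], [np.float64(1.0), np.float64(-0.004)], [np.float64(-0.004), np.float64(-1.0)]]
[222.27853663 195.41246334]
170 [(678, -24, 88), (676, -30, 86), (675, -37, 83)]
172 [(679, -26, 81), (679, -34, 77), (692, -56, 62)]
174 [(686, -33, 69), (680, -34, 70), (683, -45, 65)]
176 [(686, -32, 63), (681, -35, 64), (668, -28, 72)]
178 [(685, -31, 58), (680, -34, 59), (671, -32, 63)]
180 [(688, -35, 49), (682, -35, 51), (669, -29, 59)]
182 [(686, -32, 45), (685, -39, 42), (681, -42, 42)]
184 [(686, -32, 39), (681, -34, 40), (679, -40, 38)]
186 [(688, -33, 31), (684, -37, 31), (680, -41, 31)]
188 [(687, -33, 26), (683, -36, 25), (680, -41, 24)]
190 [(689, -34, 18), (687, -39, 16), (698, -60, 2)]
192 [(703, -49, -1), (696, -50, 1), (695, -57, -2)]
194 [(697, -42, -2), (688, -40, 3), (687, -47, -1)]
196 [(670, -12, 18), (669, -19, 15), (665, -22, 15)]
198 [(665, -7, 16), (662, -11, 15), (659, -15, 15)]
200 [(666, -7, 10), (656, -4, 15), (653, -8, 15)]
202 [(656, 4, 14), (649, 4, 16), (643, 3, 18)]
```

View pics/side_a5.png

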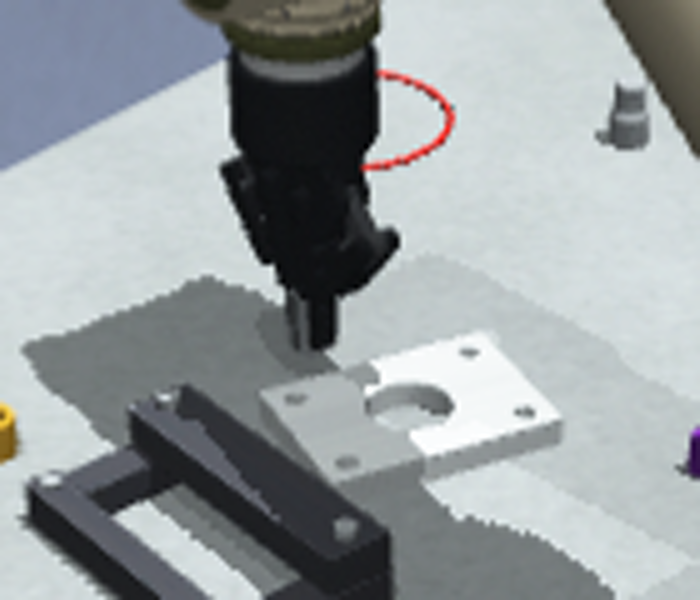

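The tip bottom is at z ≈ 17 with the TCP at -7, the same 24 mm offset. Lowering a further 9 mm, then 2 mm at a time, while watching the vertical force.

```bash
python3 -m jog '[{"linear":[0.012,0,0],"rotation":[0,0,0],"grip":0},{"linear":[0.022,0,0],"rotation":[0,0,0],"grip":0},{"linear":[0.03,0,0],"rotation":[0,0,0],"grip":0},{"linear":[0.03,0,0],"rotation":[0,0,0],"grip":0}]'; python3 -c "
from tgt import *
now()"; python3 -m jog '[{"linear":[0.007,0,0],"rotation":[0,0,0],"grip":0},{"linear":[0.01,0,0],"rotation":[0,0,0],"grip":0},{"linear":[0.01,0,0],"rotation":[0,0,0],"grip":0}]'; python3 - <<'E'
from tgt import *
now()
p,d=capture("side");c=calibration("side");X=cloud(c,d)
s=sense();t=proj(c,[s['eef_pos']])[0];print(t)
b=cv2.cvtColor(p,cv2.COLOR_RGB2BGR)
cv2.imwrite("pics/side_a6.png",cv2.resize(b[140:230,180:260],None,fx=6,fy=6,interpolation=cv2.INTER_CUBIC))
for v in range(184,204,1):
  print(v,[tuple(X[v,u].round(0).astype(int).tolist()) for u in (int(t[0])-2,int(t[0]),int(t[0])+2)])
E
```

```text
time_s: 5.7
eef_pos: [691.5, -45.6, -16.0]
ee_rot: [0.703, 0.074, 0.704, -0.073]
force: [-0.4, -0.6, -0.8]
grip_width: 0.005
t 5.7 gauge -112.6 -99.1 z -16.0 F [-0.4 -0.6 -0.8] Fg -0.6 0.2 yawerr [-0.0036 -0.0018 -0.0009] grip 0.005 axes(gauge) toolx [[np.float64(0.001), np.float64(0.002)], [np.float64(1.0), np.float64(-0.004)], [np.float64(-0.004), np.float64(-1.0)]]
time_s: 5.95
eef_pos: [691.4, -45.5, -19.4]
ee_rot: [0.703, 0.074, 0.704, -0.073]
force: [-0.6, -0.4, -0.3]
grip_width: -0.002
t 5.95 gauge -112.5 -98.9 z -19.4 F [-0.6 -0.4 -0.3] Fg -0.5 0.5 yawerr [-0.0035 -0.0023 -0.0009] grip -0.002 axes(gauge) toolx [[np.float64(0.001), np.float64(0.002)], [np.float64(1.0), np.float64(-0.004)], [np.float64(-0.004), np.float64(-1.0)]]
[222.51147875 199.43753783]
184 [(687, -33, 38), (-38, 766, 705), (669, -28, 47)]
185 [(688, -33, 34), (684, -37, 34), (678, -39, 35)]
186 [(688, -34, 31), (683, -35, 32), (678, -38, 33)]
187 [(688, -33, 28), (685, -38, 27), (679, -39, 29)]
188 [(688, -33, 25), (686, -39, 23), (681, -41, 24)]
189 [(688, -33, 22), (686, -39, 20), (684, -44, 18)]
190 [(689, -34, 18), (685, -38, 18), (680, -40, 18)]
191 [(687, -32, 16), (683, -35, 17), (678, -37, 18)]
192 [(691, -36, 10), (685, -37, 12), (682, -42, 11)]
193 [(691, -35, 7), (684, -36, 9), (679, -39, 10)]
194 [(690, -34, 5), (685, -37, 5), (685, -45, 2)]
195 [(690, -35, 1), (673, -23, 14), (668, -26, 15)]
196 [(672, -15, 15), (667, -17, 16), (665, -23, 14)]
197 [(667, -9, 17), (666, -16, 15), (663, -20, 13)]
198 [(667, -9, 15), (666, -16, 11), (658, -14, 16)]
199 [(668, -10, 11), (659, -7, 16), (654, -10, 16)]
200 [(667, -9, 8), (657, -5, 15), (653, -8, 15)]
201 [(654, 6, 18), (654, -2, 14), (650, -5, 14)]
202 [(656, 4, 14), (648, 5, 17), (648, -2, 14)]
203 [(650, 11, 16), (647, 6, 15), (644, 2, 15)]
```

View pics/side_a6.png

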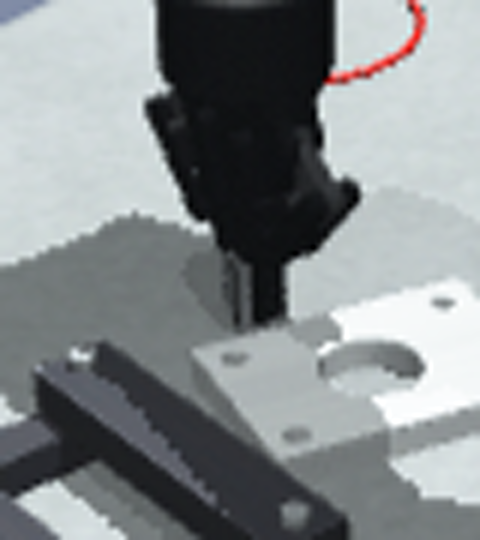

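The tip is now at z ≈ 5 beside the plate, with no force. Pushing again.

```bash
python3 -m jog '[{"linear":[0,0,-0.01],"rotation":[0,0,0],"grip":0},{"linear":[0,0,-0.02],"rotation":[0,0,0],"grip":0},{"linear":[0,0,-0.03],"rotation":[0,0,0],"grip":0},{"linear":[0,0,-0.04],"rotation":[0,0,0],"grip":0},{"linear":[0,0,-0.05],"rotation":[0,0,0],"grip":0},{"linear":[0,0,-0.06],"rotation":[0,0,0],"grip":0},{"linear":[0,0,-0.066],"rotation":[0,0,0],"grip":0},{"linear":[0,0,-0.072],"rotation":[0,0,0],"grip":0},{"linear":[0,0,-0.078],"rotation":[0,0,0],"grip":0},{"linear":[0,0,-0.084],"rotation":[0,0,0],"grip":0},{"linear":[0,0,-0.09],"rotation":[0,0,0],"grip":0},{"linear":[0,0,-0.096],"rotation":[0,0,0],"grip":0}]'; python3 - <<'E'
from tgt import *
now()
for n in("wrist",):
    p,d=capture(n);np.savez(f"pics/{n}_a7.npz",p=p,d=d);cv2.imwrite(f"pics/{n}_a7.png",cv2.cvtColor(p,cv2.COLOR_RGB2BGR))
E
```

```text
time_s: 7.0
eef_pos: [663.3, -39.6, -19.0]
ee_rot: [0.703, 0.074, 0.704, -0.073]
force: [2.7, -0.6, 0.0]
grip_width: 0.002
t 7.0 gauge -112.5 -70.2 z -19.0 F [ 2.7 -0.6  0. ] Fg -0.1 -2.8 yawerr [-0.0036 -0.0016 -0.0009] grip 0.002 axes(gauge) toolx [[np.float64(0.001), np.float64(0.002)], [np.float64(1.0), np.float64(-0.004)], [np.float64(-0.004), np.float64(-1.0)]]
```

View pics/wrist_a7.png

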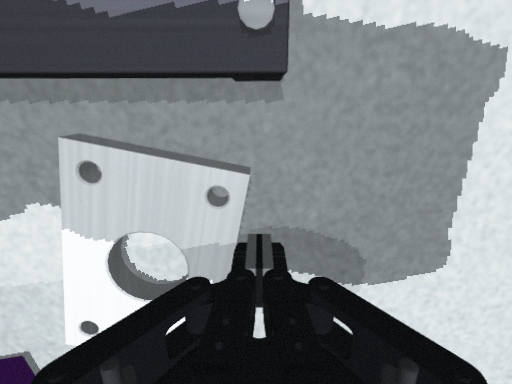

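```bash
python3 - <<'E'
from wh import *
pose((90,171.5),(218,195.5),(90,327))
E
```

```text
flange [-116.    -9.2] ang -0.201 res 0.45
```

The plate slid to y = -9 with only 0.03 rad of turn, so the contact is near its centre. I'll back off, move about 36 mm towards the front of that side and push on to turn it.

```bash
python3 -m jog '[{"linear":[0,0,0.07],"rotation":[0,0,0],"grip":0},{"linear":[0,0,0.07],"rotation":[0,0,0],"grip":0},{"linear":[0,0.06,0.07],"rotation":[0,0,0],"grip":0},{"linear":[0,0.12,0.07],"rotation":[0,0,0],"grip":0},{"linear":[0,0.12,0.07],"rotation":[0,0,0],"grip":0},{"linear":[0,0.12,0.05],"rotation":[0,0,0],"grip":0},{"linear":[0,0.12,0.03],"rotation":[0,0,0],"grip":0},{"linear":[0,0.12,0.02],"rotation":[0,0,0],"grip":0},{"linear":[0,0.12,0.012],"rotation":[0,0,0],"grip":0},{"linear":[0,0.12,0.004],"rotation":[0,0,0],"grip":0},{"linear":[0,0.12,-0.004],"rotation":[0,0,0],"grip":0},{"linear":[0,0.12,-0.012],"rotation":[0,0,0],"grip":0},{"linear":[0,0.12,-0.02],"rotation":[0,0,0],"grip":0}]'; python3 - <<'E'
from tgt import *
now()
for n in("wrist",):
    p,d=capture(n);np.savez(f"pics/{n}_a8.npz",p=p,d=d);cv2.imwrite(f"pics/{n}_a8.png",cv2.cvtColor(p,cv2.COLOR_RGB2BGR))
E
```

```text
time_s: 8.13
eef_pos: [664.5, -3.1, -18.9]
ee_rot: [0.703, 0.074, 0.704, -0.073]
force: [1.9, 1.0, 0.3]
grip_width: -0.001
t 8.13 gauge -76.5 -64.0 z -18.9 F [1.9 1.  0.3] Fg 1.3 -1.6 yawerr [-0.0037 -0.0016 -0.001 ] grip -0.001 axes(gauge) toolx [[np.float64(0.001), np.float64(0.002)], [np.float64(1.0), np.float64(-0.004)], [np.float64(-0.004), np.float64(-1.0)]]
```

View pics/wrist_a8.png

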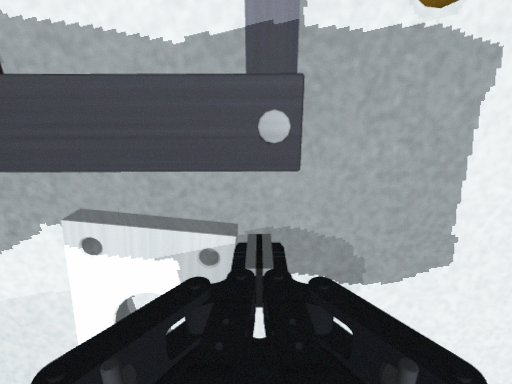

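```bash
python3 - <<'E'
from wh import *
pose((92,245.5),(209.5,256.5),None)
E
```

```text
flange [-119.4   -0.2] ang -0.112 res 0.25
```

The plate is now about on the line (y ≈ 0) with -0.11 rad of skew left; a two-tip push at its trailing edge will square that. First I'll check the room behind it near the purple frame.

```bash
python3 - <<'E'
from tgt import *
c=calibration("top")
for px in((270,242),(312,238),(323,312)):
    P=onz(c,[px],40)[0][:2];print(P.round(0),((P-G)@gx).round(0),((P-G)@gy).round(0))
E
python3 -m jog '[{"linear":[0,0,0.06],"rotation":[0,0,0],"grip":0},{"linear":[0,0,0.07],"rotation":[0,0,0],"grip":0},{"linear":[-0.1,0,0.07],"rotation":[0,0,0],"grip":0},{"linear":[-0.2,0,0.07],"rotation":[0,0,0],"grip":0},{"linear":[-0.3,0,0.07],"rotation":[0,0,0],"grip":0},{"linear":[-0.3,0,0.07],"rotation":[0,0,0],"grip":0}]'; python3 -c "
from tgt import *
now();plan(-220,0,70)"
```

```text
[486. -92.] -200.0 93.0
[ 481. -187.] -294.0 78.0
[ 320. -183.] -323.0 237.0
time_s: 8.68
eef_pos: [687.3, -7.9, 77.6]
ee_rot: [0.706, 0.073, 0.701, -0.073]
force: [0.1, -0.8, 0.9]
grip_width: 0.003
t 8.68 gauge -76.5 -87.3 z 77.6 F [ 0.1 -0.8  0.9] Fg -0.7 -0.3 yawerr [-0.0033  0.0075 -0.001 ] grip 0.003 axes(gauge) toolx [[np.float64(0.001), np.float64(-0.008)], [np.float64(1.0), np.float64(-0.003)], [np.float64(-0.003), np.float64(-1.0)]]
lin [ 0.0228 -0.4793 -0.2895] rot [-0.0067  0.015  -0.0019] world [ 572.8 -130.7   70. ] d [-114.5 -122.9   -7.6]
```

```bash
python3 -m jog '[{"linear":[0,-0.12,-0.07],"rotation":[0,0,0],"grip":40},{"linear":[0,-0.24,-0.145],"rotation":[0,0.01,0],"grip":40},{"linear":[0,-0.36,-0.22],"rotation":[0,0.01,0],"grip":40},{"linear":[0,-0.48,-0.29],"rotation":[0,0.01,0],"grip":40},{"linear":[0,-0.48,-0.29],"rotation":[0,0.01,0],"grip":40},{"linear":[0,-0.48,-0.29],"rotation":[0,0.01,0],"grip":40},{"linear":[0,-0.48,-0.29],"rotation":[0,0.01,0],"grip":40}]';python3 - <<'E'
from tgt import *
now();plan(-220,0,-16)
for n in("wrist","side"):
    p,d=capture(n);np.savez(f"pics/{n}_b1.npz",p=p,d=d);cv2.imwrite(f"pics/{n}_b1.png",cv2.cvtColor(p,cv2.COLOR_RGB2BGR))
E
```

```text
time_s: 9.27
eef_pos: [572.7, -130.7, 76.9]
ee_rot: [0.704, 0.074, 0.702, -0.073]
force: [-0.4, 0.1, -0.2]
grip_width: 0.468
t 9.27 gauge -220.0 0.1 z 76.9 F [-0.4  0.1 -0.2] Fg 0.0 0.4 yawerr [-0.0037  0.0027 -0.0011] grip 0.468 axes(gauge) toolx [[np.float64(0.001), np.float64(-0.003)], [np.float64(1.0), np.float64(-0.004)], [np.float64(-0.004), np.float64(-1.0)]]
lin [ 0.3097 -0.0005 -0.0005] rot [-0.0074  0.0054 -0.0022] world [ 572.8 -130.7  -16. ] d [  0.1  -0.1 -92.9]
```

View pics/wrist_b1.png

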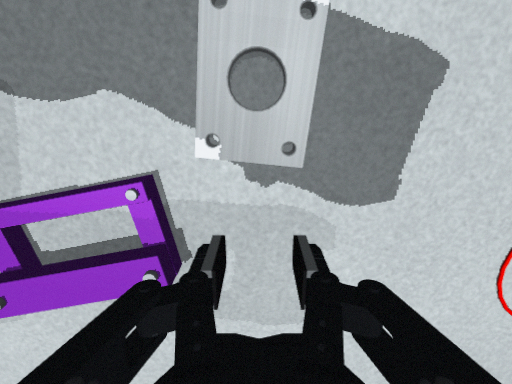

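View pics/side_b1.png

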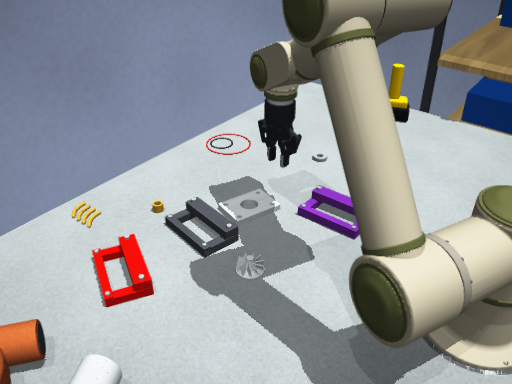

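The wrist view shows the open fingertips at (217,240) and (302,240), straddling the plate's trailing edge ahead at (250,162). The purple frame is left of the left finger. I'll measure the plate pose and the tip height.

```bash
python3 - <<'E'
from tgt import *
c=calibration("wrist");z=np.load("pics/wrist_b1.npz");X=cloud(c,z['d'])
gc=lambda P:(((P[:2]-G)@gx).round(1),((P[:2]-G)@gy).round(1))
H=[gc(onz(c,[p],16)[0]) for p in((308,10),(212,140),(289,148),(257,79))];print(H)
b,cc=np.array(H[1]),np.array(H[2]);f=np.array(H[0]);print("ang",np.arctan2(*( (f-cc)[::-1])),"centre",(f+b)/2)
for v in(238,242,250):
  for u in(215,221,299,305): q=X[v,u];print((v,u),gc(q),q[2].round(1))
# purple right edge
for px in((184,262),(158,172)): print("purple",gc(onz(c,[px],20)[0]))
E
```

```text
[(np.float64(-74.2), np.float64(-36.4)), (np.float64(-165.8), np.float64(37.5)), (np.float64(-172.5), np.float64(-26.3)), (np.float64(-119.4), np.float64(0.2))]
ang -0.10238740523261997 centre [-120.      0.55]
(238, 215) (np.float64(-207.2), np.float64(23.5)) 106.7
(238, 221) (np.float64(-207.5), np.float64(20.2)) 106.2
(238, 299) (np.float64(-207.4), np.float64(-23.3)) 106.7
(238, 305) (np.float64(-206.9), np.float64(-26.5)) 107.5
(242, 215) (np.float64(-207.2), np.float64(22.8)) 111.2
(242, 221) (np.float64(-207.6), np.float64(19.7)) 110.4
(242, 299) (np.float64(-207.7), np.float64(-22.8)) 110.6
(242, 305) (np.float64(-207.6), np.float64(-26.0)) 110.7
(250, 215) (np.float64(-207.0), np.float64(21.5)) 119.7
(250, 221) (np.float64(-210.5), np.float64(19.4)) 113.9
(250, 299) (np.float64(-207.0), np.float64(-21.4)) 120.0
(250, 305) (np.float64(-207.8), np.float64(-24.7)) 118.6
purple (np.float64(-279.9), np.float64(70.1))
purple (np.float64(-191.9), np.float64(83.8))
```

```bash
python3 -m jog '[{"linear":[0.1,0,0],"rotation":[0,0,0],"grip":40},{"linear":[0.2,0,0],"rotation":[0,0,0],"grip":40},{"linear":[0.26,0,0],"rotation":[0,0.005,0],"grip":40},{"linear":[0.29,0,0],"rotation":[0,0.005,0],"grip":40},{"linear":[0.305,0,0],"rotation":[0,0.005,0],"grip":40},{"linear":[0.315,0,0],"rotation":[0,0.005,0],"grip":40},{"linear":[0.322,0,0],"rotation":[0,0.005,0],"grip":40},{"linear":[0.322,0,0],"rotation":[0,0.005,0],"grip":40}]';python3 - <<'E'
from tgt import *
now()
p,d=capture("side");c=calibration("side");X=cloud(c,d);np.savez("pics/side_b2.npz",p=p,d=d)
b=cv2.cvtColor(p,cv2.COLOR_RGB2BGR)
s=sense()['eef_pos'];t=proj(c,[s])[0];print(t)
cv2.imwrite("pics/side_b2.png",cv2.resize(b[120:240,200:320],None,fx=5,fy=5,interpolation=cv2.INTER_CUBIC))
E
```

```text
time_s: 10.03
eef_pos: [573.9, -129.9, -19.2]
ee_rot: [0.704, 0.073, 0.703, -0.072]
force: [-0.6, 0.8, 0.7]
grip_width: 0.465
t 10.03 gauge -219.0 -0.9 z -19.2 F [-0.6  0.8  0.7] Fg 0.7 0.7 yawerr [-0.0018  0.0014 -0.0008] grip 0.465 axes(gauge) toolx [[np.float64(0.001), np.float64(-0.001)], [np.float64(1.0), np.float64(-0.002)], [np.float64(-0.002), np.float64(-1.0)]]
[275.80399713 200.74023495]
```

View pics/side_b2.png

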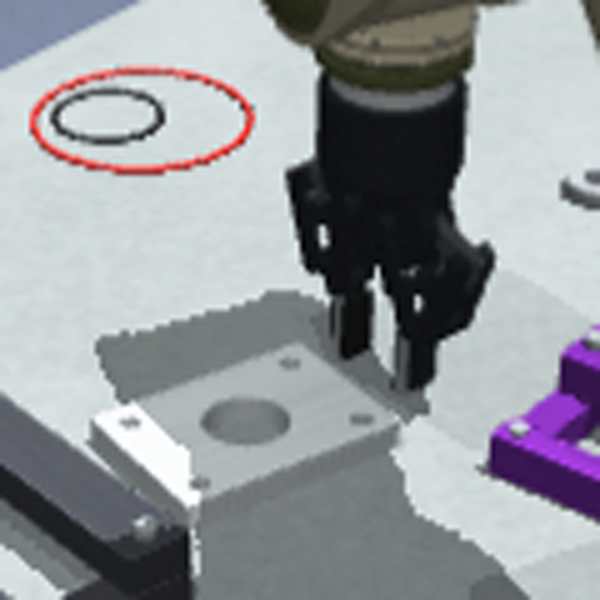

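The fingertips are behind the plate's trailing edge: near tip at crop (415,388), far tip at (352,357). The purple frame is well clear. I'll work out the tip height from these.

```bash
python3 - <<'E'
from tgt import *
c=calibration("side")
for yy,n in((27,"near"),(-28,"far")):
  for z in(0,5,10,15):
    P=[*w(-219,yy),z];print(n,z,((proj(c,[P])[0]-[200,120])*5).round(0))
z=np.load("pics/side_b2.npz");X=cloud(c,z['d'])
for v,u in((194,283),(195,283),(196,283),(197,283),(198,283),(188,270),(189,270),(190,270),(191,270)):print((v,u),X[v,u].round(0))
E
```

```text
near 0 [416. 396.]
near 5 [416. 388.]
near 10 [417. 380.]
near 15 [417. 373.]
far 0 [346. 353.]
far 5 [347. 346.]
far 10 [347. 338.]
far 15 [347. 330.]
(194, 283) [ 544. -118.   21.]
(195, 283) [ 542. -115.   20.]
(196, 283) [ 543. -117.   16.]
(197, 283) [ 545. -120.   10.]
(198, 283) [ 549. -127.    1.]
(188, 270) [ 594. -130.   14.]
(189, 270) [ 595. -131.   10.]
(190, 270) [ 597. -134.    4.]
(191, 270) [ 595. -131.    3.]
```

The tips are at z ≈ 5. Pushing along +x at about 36 mm/s.

```bash
python3 -m jog '[{"linear":[0,0.02,0],"rotation":[0,0,0],"grip":40},{"linear":[0,0.04,0],"rotation":[0,0,0],"grip":40},{"linear":[0,0.05,0],"rotation":[0,0,0],"grip":40},{"linear":[0,0.06,0],"rotation":[0,0,0],"grip":40},{"linear":[0,0.07,0],"rotation":[0,0,0],"grip":40},{"linear":[0,0.08,0],"rotation":[0,0,0],"grip":40},{"linear":[0,0.09,0],"rotation":[0,0,0],"grip":40},{"linear":[0,0.1,0],"rotation":[0,0,0],"grip":40},{"linear":[0,0.11,0],"rotation":[0,0,0],"grip":40},{"linear":[0,0.12,0],"rotation":[0,0,0],"grip":40},{"linear":[0,0.13,0],"rotation":[0,0,0],"grip":40},{"linear":[0,0.14,0],"rotation":[0,0,0],"grip":40},{"linear":[0,0.15,0],"rotation":[0,0,0],"grip":40}]';python3 - <<'E'
from tgt import *
now()
p,d=capture("wrist");np.savez("pics/wrist_b3.npz",p=p,d=d);cv2.imwrite("pics/wrist_b3.png",cv2.cvtColor(p,cv2.COLOR_RGB2BGR))
E
```

```text
time_s: 11.17
eef_pos: [583.2, -85.7, -19.0]
ee_rot: [0.704, 0.073, 0.703, -0.072]
force: [-0.8, -3.8, 3.2]
grip_width: 0.473
t 11.17 gauge -173.8 -1.0 z -19.0 F [-0.8 -3.8  3.2] Fg -3.9 0.0 yawerr [-0.0017  0.0015 -0.0007] grip 0.473 axes(gauge) toolx [[np.float64(0.001), np.float64(-0.002)], [np.float64(1.0), np.float64(-0.002)], [np.float64(-0.002), np.float64(-1.0)]]
```

View pics/wrist_b3.png

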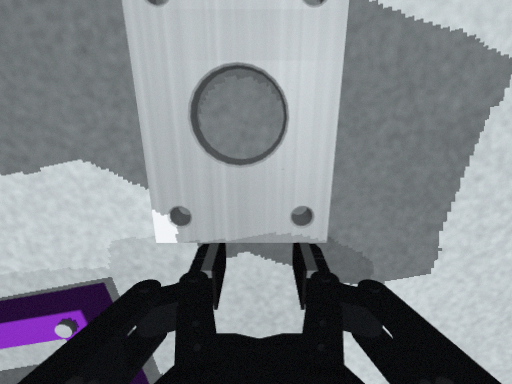

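The plate is squared against both tips; the trailing holes are at (180,215) and (302,215), level with each other. Checking y.

```bash
cat > tr.py <<'E'
from tgt import *
def tr(l,r):
    c=calibration("wrist");A=[((P[:2]-G)@gx,(P[:2]-G)@gy) for P in onz(c,[l,r],16)]
    A=np.array(A);d=A[0]-A[1];an=np.arctan2(-d[0],d[1]);m=A.mean(0)
    print("holes",A.round(1).tolist(),"sep",np.hypot(*d).round(1),"ang",an.round(3),"centre",(m+50*np.array([np.cos(an),np.sin(an)])).round(1))
E
python3 -c "
from tr import *
tr((180,215.3),(302,215.3));now()"
```

```text
holes [[-145.3, 39.3], [-145.4, -24.2]] sep 63.4 ang -0.001 centre [-95.4   7.5]
t 11.22 gauge -173.3 -0.9 z -19.0 F [ 1.3 -1.7  1.4] Fg -1.4 -1.6 yawerr [-0.0013  0.0012 -0.0009] grip 0.467 axes(gauge) toolx [[np.float64(0.001), np.float64(-0.001)], [np.float64(1.0), np.float64(-0.001)], [np.float64(-0.001), np.float64(-1.0)]]
```

The plate is at y = +7.5 and square to 0.001 rad. I'll continue 72 mm forward with a slight drift of 6 mm towards -y.

```bash
python3 -m jog '[{"linear":[0,0.012,0.001],"rotation":[0,0,0],"grip":40},{"linear":[0,0.024,0.002],"rotation":[0,0,0],"grip":40},{"linear":[0,0.036,0.003],"rotation":[0,0,0],"grip":40},{"linear":[0,0.048,0.004],"rotation":[0,0,0],"grip":40},{"linear":[0,0.06,0.005],"rotation":[0,0,0],"grip":40},{"linear":[0,0.072,0.006],"rotation":[0,0,0],"grip":40},{"linear":[0,0.084,0.008],"rotation":[0,0,0],"grip":40},{"linear":[0,0.096,0.01],"rotation":[0,0,0],"grip":40},{"linear":[0,0.108,0.012],"rotation":[0,0,0],"grip":40},{"linear":[0,0.12,0.014],"rotation":[0,0,0],"grip":40},{"linear":[0,0.12,0.014],"rotation":[0,0,0],"grip":40}]';python3 - <<'E'
from tgt import *
now()
p,d=capture("wrist");np.savez("pics/wrist_b4.npz",p=p,d=d);cv2.imwrite("pics/wrist_b4.png",cv2.cvtColor(p,cv2.COLOR_RGB2BGR))
E
```

```text
time_s: 12.13
eef_pos: [594.7, -49.9, -19.2]
ee_rot: [0.704, 0.073, 0.703, -0.072]
force: [-0.1, -0.2, 0.5]
grip_width: 0.472
t 12.13 gauge -136.4 -5.1 z -19.2 F [-0.1 -0.2  0.5] Fg -0.2 0.0 yawerr [-0.001   0.0011 -0.0015] grip 0.472 axes(gauge) toolx [[np.float64(0.001), np.float64(-0.001)], [np.float64(1.0), np.float64(-0.001)], [np.float64(-0.001), np.float64(-1.0)]]
```

View pics/wrist_b4.png

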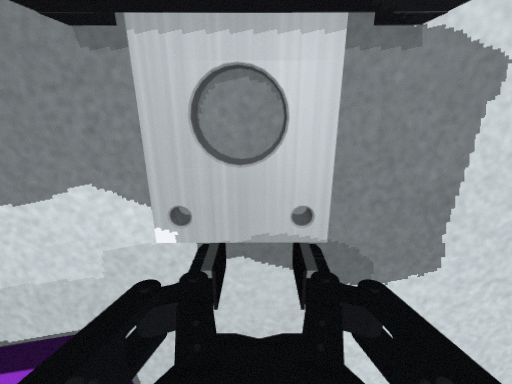

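The plate holds square on the tips, and its leading edge is entering under the bridge at (237,12) between the rail ends (inner faces at columns 118 and 375). Continuing 42 mm.

```bash
python3 -m jog '[{"linear":[0,0.012,0.001],"rotation":[0,0,0],"grip":40},{"linear":[0,0.024,0.002],"rotation":[0,0,0],"grip":40},{"linear":[0,0.036,0.003],"rotation":[0,0,0],"grip":40},{"linear":[0,0.048,0.004],"rotation":[0,0,0],"grip":40},{"linear":[0,0.06,0.005],"rotation":[0,0,0],"grip":40},{"linear":[0,0.072,0.006],"rotation":[0,0,0],"grip":40},{"linear":[0,0.084,0.007],"rotation":[0,0,0],"grip":40},{"linear":[0,0.096,0.008],"rotation":[0,0,0],"grip":40},{"linear":[0,0.108,0.009],"rotation":[0,0,0],"grip":40},{"linear":[0,0.12,0.01],"rotation":[0,0,0],"grip":40},{"linear":[0,0.13,0.01],"rotation":[0,0,0],"grip":40},{"linear":[0,0.14,0.01],"rotation":[0,0,0],"grip":40},{"linear":[0,0.14,0.01],"rotation":[0,0,0],"grip":40}]';python3 - <<'E'
from tgt import *
now()
p,d=capture("wrist");np.savez("pics/wrist_b5.npz",p=p,d=d);cv2.imwrite("pics/wrist_b5.png",cv2.cvtColor(p,cv2.COLOR_RGB2BGR))
p,d=capture("side");cv2.imwrite("pics/side_b5.png",cv2.resize(cv2.cvtColor(p,cv2.COLOR_RGB2BGR)[130:270,150:300],None,fx=4,fy=4,interpolation=cv2.INTER_CUBIC))
E
```

```text
time_s: 13.27
eef_pos: [606.2, -8.8, -19.2]
ee_rot: [0.704, 0.073, 0.703, -0.072]
force: [0.0, 1.3, 0.3]
grip_width: 0.47
t 13.27 gauge -93.8 -8.0 z -19.2 F [0.  1.3 0.3] Fg 1.3 0.3 yawerr [-0.0008  0.001  -0.002 ] grip 0.47 axes(gauge) toolx [[np.float64(0.002), np.float64(-0.001)], [np.float64(1.0), np.float64(-0.001)], [np.float64(-0.001), np.float64(-1.0)]]
```

View pics/wrist_b5.png

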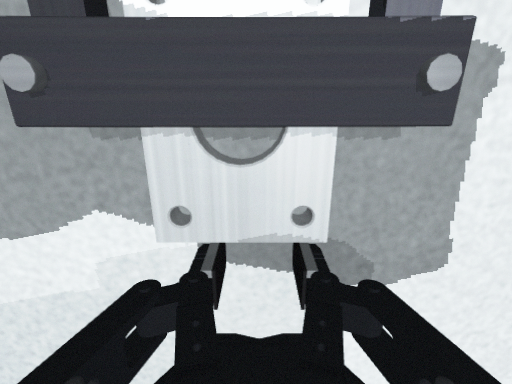

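View pics/side_b5.png

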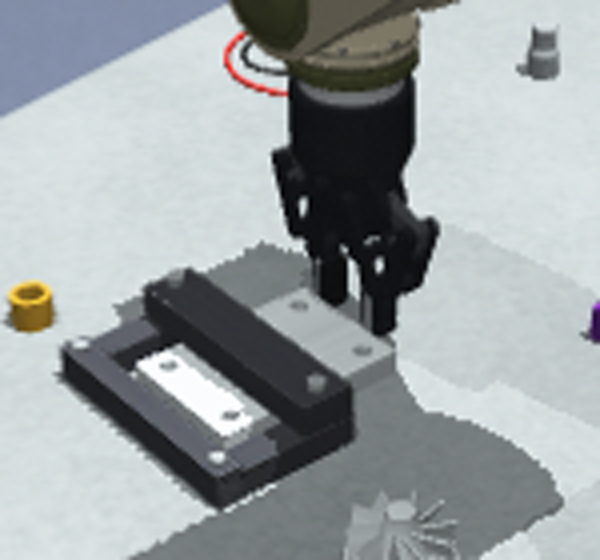

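The plate is under the bridge with its front bolt holes visible beyond it at crop (168,366) and (231,415). About 12 mm remain: first 8 mm, then small steps while watching the force.

```bash
python3 -m jog '[{"linear":[0,0.008,0],"rotation":[0,0,0],"grip":40},{"linear":[0,0.016,0],"rotation":[0,0,0],"grip":40},{"linear":[0,0.022,0],"rotation":[0,0,0],"grip":40},{"linear":[0,0.028,0],"rotation":[0,0,0],"grip":40},{"linear":[0,0.028,0],"rotation":[0,0,0],"grip":40}]';python3 -c "
from tgt import *
now()"; python3 -m jog '[{"linear":[0,0.003,0],"rotation":[0,0,0],"grip":40},{"linear":[0,0.006,0],"rotation":[0,0,0],"grip":40}]'; python3 -c "
from tgt import *
now()"
```

```text
time_s: 13.78
eef_pos: [608.0, -0.7, -19.0]
ee_rot: [0.704, 0.073, 0.703, -0.072]
force: [-0.0, 0.4, 0.1]
grip_width: 0.464
t 13.78 gauge -85.5 -8.2 z -19.0 F [-0.   0.4  0.1] Fg 0.4 0.1 yawerr [-0.001   0.0014 -0.0022] grip 0.464 axes(gauge) toolx [[np.float64(0.002), np.float64(-0.001)], [np.float64(1.0), np.float64(-0.001)], [np.float64(-0.001), np.float64(-1.0)]]
time_s: 13.95
eef_pos: [608.4, 1.1, -19.0]
ee_rot: [0.704, 0.073, 0.703, -0.072]
force: [-0.5, -2.1, 0.3]
grip_width: 0.469
t 13.95 gauge -83.7 -8.2 z -19.0 F [-0.5 -2.1  0.3] Fg -2.2 0.1 yawerr [-0.0009  0.0014 -0.0021] grip 0.469 axes(gauge) toolx [[np.float64(0.002), np.float64(-0.001)], [np.float64(1.0), np.float64(-0.001)], [np.float64(-0.001), np.float64(-1.0)]]
```

```bash
N='python3 -c "
from tgt import *
s=sense();q=s[\"eef_pos\"][:2]-G;print(round(q@gx,2),round(s[\"force\"][:2]@gx,1),s[\"force\"].round(1))"'
python3 -m jog '[{"linear":[0,0.003,0],"rotation":[0,0,0],"grip":40},{"linear":[0,0.004,0],"rotation":[0,0,0],"grip":40}]' >/dev/null; eval "$N"
python3 -m jog '[{"linear":[0,0.003,0],"rotation":[0,0,0],"grip":40}]'>/dev/null; eval "$N"
python3 -m jog '[{"linear":[0,0.003,0],"rotation":[0,0,0],"grip":40}]'>/dev/null; eval "$N"
```

```text
-82.36 -2.1 [-0.7 -2.   0.2]
-81.57 -1.3 [ 0.7 -1.4  0.3]
-80.67 -4.8 [-0.9 -4.7  0.5]
```

```bash
N='python3 -c "
from tgt import *
s=sense();q=s[\"eef_pos\"][:2]-G;print(round(q@gx,2),round(s[\"force\"][:2]@gx,1),s[\"force\"].round(1))"'
python3 -m jog '[{"linear":[0,0.002,0],"rotation":[0,0,0],"grip":40}]'>/dev/null; eval "$N"
python3 - <<'E'
from tgt import *
p,d=capture("wrist");np.savez("pics/wrist_b6.npz",p=p,d=d);cv2.imwrite("pics/wrist_b6.png",cv2.cvtColor(p,cv2.COLOR_RGB2BGR))
p,d=capture("side");np.savez("pics/side_b6.npz",p=p,d=d);cv2.imwrite("pics/side_b6.png",cv2.resize(cv2.cvtColor(p,cv2.COLOR_RGB2BGR)[185:260,160:250],None,fx=8,fy=8,interpolation=cv2.INTER_CUBIC))
E
```

```text
-80.57 -8.0 [-0.8 -8.   0. ]
```

View pics/wrist_b6.png

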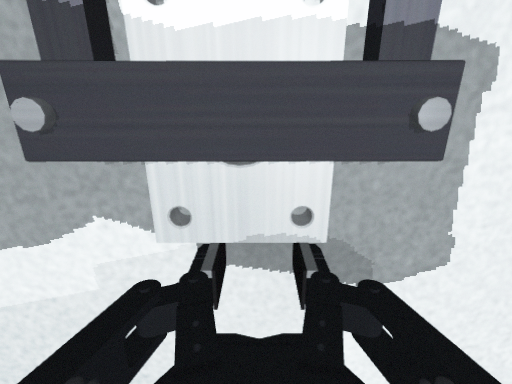

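View pics/side_b6.png

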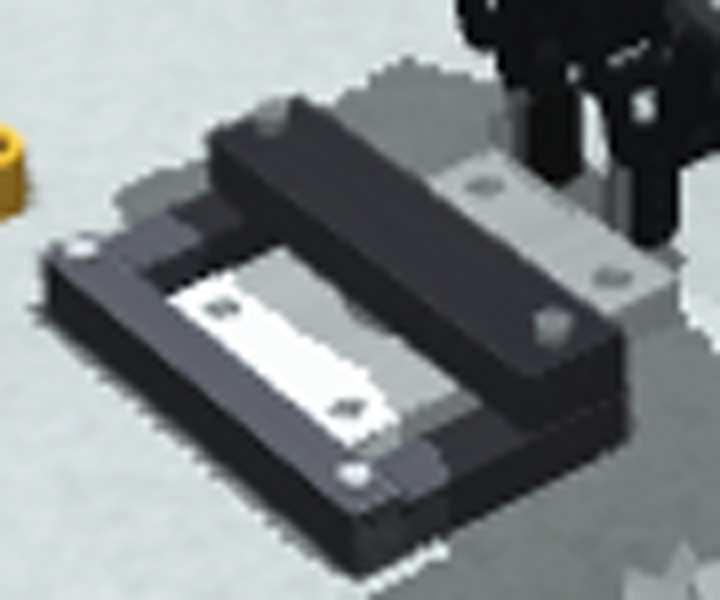

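The plate sits against the stop bar in the side view (white edge meeting the bar), and the tool stalled at x = -80.6 with the force rising to 8 N. One more gentle press to seat it, then back away and check.

```bash
N='python3 -c "
from tgt import *
s=sense();q=s[\"eef_pos\"][:2]-G;print(round(q@gx,2),round(s[\"force\"][:2]@gx,1),s[\"force\"].round(1))"'
python3 -m jog '[{"linear":[0,0.002,0],"rotation":[0,0,0],"grip":40}]'>/dev/null; eval "$N"
python3 -m jog '[{"linear":[0,0.002,0],"rotation":[0,0,0],"grip":40}]'>/dev/null; eval "$N"
python3 -c "
from tr import *
tr((180,215.3),(302,215.3))"
```

```text
-80.63 -6.1 [-2.8 -5.6 -0.4]
-80.69 -6.2 [-2.  -5.9  0.5]
holes [[-52.7, 31.8], [-52.7, -31.6]] sep 63.4 ang -0.0 centre [-2.7  0.1]
```

Contact is steady; the centre computes to (-2.7, 0.1) and the plate is square. Retreating straight back, then up.

```bash
python3 -m jog '[{"linear":[0,-0.02,0],"rotation":[0,0,0],"grip":40},{"linear":[0,-0.05,0],"rotation":[0,0,0],"grip":40},{"linear":[0,-0.1,0],"rotation":[0,0,0],"grip":40},{"linear":[0,-0.15,0],"rotation":[0,0,0],"grip":40},{"linear":[0,-0.17,0],"rotation":[0,0,0],"grip":40},{"linear":[-0.1,-0.2,0],"rotation":[0,0,0],"grip":40},{"linear":[-0.2,-0.3,0],"rotation":[0,0,0],"grip":40},{"linear":[-0.32,-0.4,0],"rotation":[0,0,0],"grip":40},{"linear":[-0.45,-0.5,0],"rotation":[0,0,0],"grip":40},{"linear":[-0.58,-0.6,0],"rotation":[0,0,0],"grip":40},{"linear":[-0.7,-0.7,0],"rotation":[0,0,0],"grip":40},{"linear":[-0.7,-0.8,0],"rotation":[0,0,0],"grip":40},{"linear":[-0.7,-0.9,0],"rotation":[0,0,0],"grip":40},{"linear":[-0.7,-0.9,0],"rotation":[0,0,0],"grip":40},{"linear":[-0.7,-0.9,0],"rotation":[0,0,0],"grip":40}]'; python3 - <<'E'
from tgt import *
now()
p,d=capture("top");np.savez("pics/top_c.npz",p=p,d=d);cv2.imwrite("pics/top_c.png",cv2.resize(cv2.cvtColor(p,cv2.COLOR_RGB2BGR)[120:300,130:290],None,fx=3.33,fy=3.33,interpolation=cv2.INTER_CUBIC)); cv2.imwrite("pics/top_cf.png",cv2.cvtColor(p,cv2.COLOR_RGB2BGR))
p,d=capture("side");np.savez("pics/side_c.npz",p=p,d=d);cv2.imwrite("pics/side_c.png",cv2.resize(cv2.cvtColor(p,cv2.COLOR_RGB2BGR)[185:260,160:250],None,fx=8,fy=8,interpolation=cv2.INTER_CUBIC))
E
```

```text
time_s: 15.88
eef_pos: [553.7, -261.8, 191.4]
ee_rot: [0.704, 0.073, 0.703, -0.073]
force: [0.0, 0.1, -0.7]
grip_width: 0.466
t 15.88 gauge -352.2 -7.8 z 191.4 F [ 0.   0.1 -0.7] Fg 0.1 0.0 yawerr [-0.0034  0.0016  0.0009] grip 0.466 axes(gauge) toolx [[np.float64(-0.001), np.float64(-0.002)], [np.float64(1.0), np.float64(-0.003)], [np.float64(-0.003), np.float64(-1.0)]]
```

View pics/top_c.png

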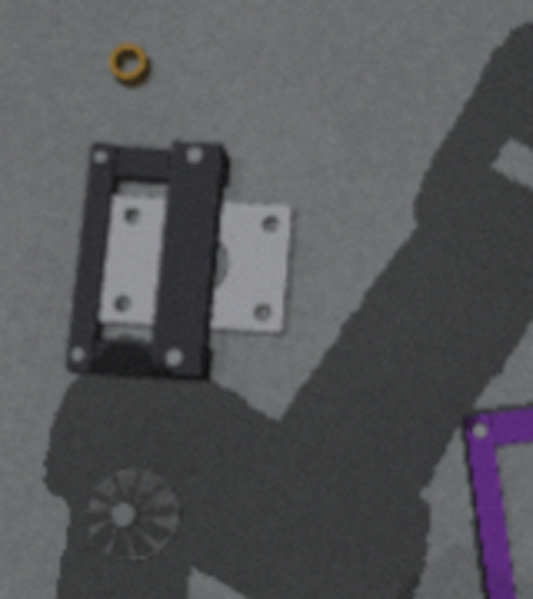

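View pics/side_c.png

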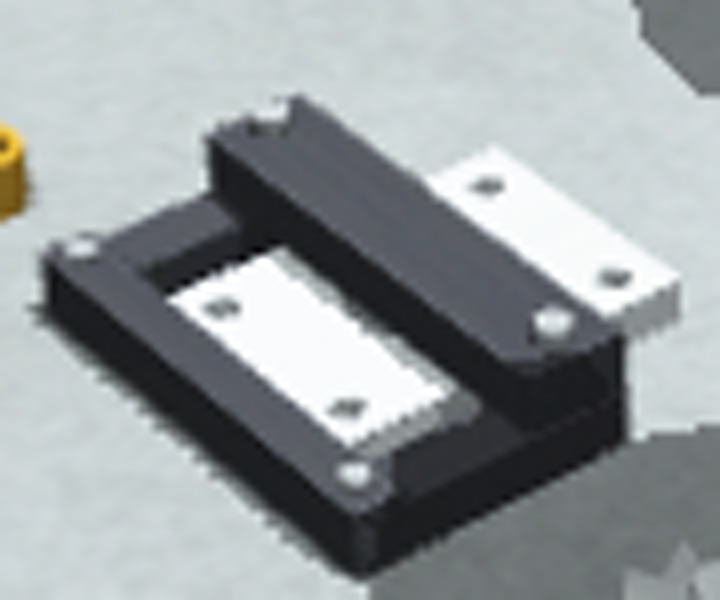

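View pics/top_cf.png

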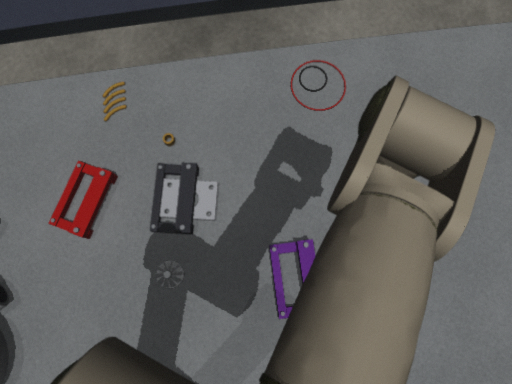

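The plate sits under the bridge against the stop bar, and the bush at (169,139) and wheel at (170,273) are where they were. One numerical check from the top view holes, then I hand in.

```bash
python3 - <<'E'
from tgt import *
c=calibration("top");k=lambda x,y:(x/3.33+130-.35,y/3.33+120-.35)
H=np.array([[(P[:2]-G)@gx,(P[:2]-G)@gy] for P in onz(c,[k(132,215),k(122,303),k(270,224),k(262,312)],16)])
print(H.round(1).tolist(),"centre",H.mean(0).round(1)); v=(H[0]+H[1]-H[2]-H[3]);print("ang",np.arctan2(v[1],v[0]).round(3),np.hypot(*v)/2)
s=sense();print(s['force'].round(1),np.abs(s['dq']).max().round(4)); print(finish_job())
E
```

```text
[[46.2, -32.0], [46.4, 32.1], [-53.4, -31.3], [-53.1, 32.5]] centre [-3.5  0.3]
ang -0.005 99.53745257206538
[-0.6  0.2  0.2] 0.0207
the job is handed in; nothing more can be done
None
```

The flange plate is home in the dark gauge, and I handed the job in at about 16 s of the 61 s. No verdict came back.

- **What I did:** I pushed the plate's long side twice with the shut fingertips, to centre it and take out most of the skew. Then I pushed its trailing edge with two fingertips set 40 mm apart, in under the bridge until it stalled on the stop bar. Then I backed the hand well clear.
- **Final position:** The top camera put the plate's centre at (-3.5, 0.3) mm in the gauge frame with -0.005 rad of skew. The last wrist estimate, made while touching, used hole positions from an earlier frame and gave (-2.7, 0.1) mm and 0.000 rad. The two agree within 1 mm, and both are inside the limits.
- **Forces:** The highest force I read at the end of a move was 8 N, at the stop, against the 35 N limit; I did not see forces within a move. The last reading, with the hand clear, was about zero.
- **Loose parts:** The bush and wheel look unmoved in the last top view. The arm hid the socket and bearing there, but nothing went near them.
- **What disagreed:** The fingertips really end about 25 mm short of the reported TCP. My first side pushes therefore passed over the plate without touching it. I measured the gap with the side camera and lowered the tool to match.

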